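# Press the forming-block pins flush along the rib

## Task

Clear the curved forming block for the next bangle strip: follow its row of four brass pins with the fingertips, starting at the end by the square stop, and press each pin in turn down flush with the top of the rib. Touch only, with a light hand: do not pull the pins up or push the sprung rib down to its stops, leave the things round about where they are, and finish clear of the block.

Things in the scene. Friction and masses are not known exactly. Their poses are not given: they have to be found in the camera images.
- jig: forming block screwed to the bench: wooden base 110 x 260 x 12 mm, over it, on sprung mounts, an aluminium rib 26 mm wide, flat top 47 mm above the bench, curved to 120 mm radius. A row of four brass pins stands along its middle; a dark square steel stop crosses it beyond one end of the row. Origin: centre of the base's underside; x to the arc's bulging side, y along the base away from the stop, z up
- stop_top (a point): centre of the top face of the square stop (30 mm across the rib, 16 mm along it, top 62 mm above the bench, 15 mm above the rib), 46 mm before the first pin
- rib (a joint): how far (m) the sprung rib has been pushed down with its pins and stop: 0 at rest; it begins to sink at about 6 N, meets hard stops at 8 mm (about 14 N) and springs back up
- seat1 (a point): point on the rib's top face, at the centre of the hole of the pin nearest the stop (47 mm above the bench while the rib is up); pins are 46 mm apart. z up
- pin1 (a joint): height (m) of the top of the pin nearest the stop above the rib's top: 0 = flush, 7 to 14 mm at the start. Brass pin 9 mm across with a chamfered tip, vertical; it slides stiffly (about 2 N), stays where it is left, and can sink at most 3 mm below the rib's top
- seat2 (a point): point on the rib's top face, at the centre of the hole of the pin second from the stop (47 mm above the bench while the rib is up); pins are 46 mm apart. z up
- pin2 (a joint): height (m) of the top of the pin second from the stop above the rib's top: 0 = flush, 7 to 14 mm at the start. Brass pin 9 mm across with a chamfered tip, vertical; it slides stiffly (about 2 N), stays where it is left, and can sink at most 3 mm below the rib's top
- seat3 (a point): point on the rib's top face, at the centre of the hole of the pin third from the stop (47 mm above the bench while the rib is up); pins are 46 mm apart. z up
- pin3 (a joint): height (m) of the top of the pin third from the stop above the rib's top: 0 = flush, 7 to 14 mm at the start. Brass pin 9 mm across with a chamfered tip, vertical; it slides stiffly (about 2 N), stays where it is left, and can sink at most 3 mm below the rib's top
- seat4 (a point): point on the rib's top face, at the centre of the hole of the pin farthest from the stop (47 mm above the bench while the rib is up); pins are 46 mm apart. z up
- pin4 (a joint): height (m) of the top of the pin farthest from the stop above the rib's top: 0 = flush, 7 to 14 mm at the start. Brass pin 9 mm across with a chamfered tip, vertical; it slides stiffly (about 2 N), stays where it is left, and can sink at most 3 mm below the rib's top
- jar: small closed clear jar with white cap, 52 mm across, 70 mm tall; loose bystander, to be left alone; origin at its underside, centred
- mandrel: upright tapered steel mandrel on a round foot 44 mm across, 80 mm tall; loose bystander, to be left alone; origin at its underside, centred
- tray: yellow open tray of glass pieces, 75 x 110 x 35 mm; loose bystander, to be left alone; origin at its underside, centred
- brush: small brush lying on the bench, 160 mm long along its x; loose bystander, to be left alone; origin at its underside near the middle of its length

How it is judged:
By the outcome, as a careful person would: the job done as asked, in the order asked, and still so for the second after the job is handed in, with the robot touching nothing.
It also fails if it takes over 45 s, if anything falls off the work surface, if the arm or the gripper's body presses on something with over 40 N, if the wrist force passes 120 N, or if a joint passes its speed limit or range.

## Robot

A 6-joint arm with a two-finger parallel gripper is mounted at the origin on the work surface. World frame = base frame: x ahead of the robot, y to its left, z up, the work surface at z = 0. Lengths are in m, angles in degrees, forces in N, time in s.
With the tool pointing down it reaches from about 0.25 to 0.725 m from the base axis. Payload 9.7 kg.
Tool frame: the origin (TCP) lies at the very end of the fingers, on their centre line; the grasp point (between the pads) lies 19 mm behind it; x points along the fingers, z is the direction in which the jaws open and shut, and the axes are right-handed (so a half turn about x gives the same grasp; the last joint's range is limited). The gripper opens to 85 mm and grips with 20 to 120 N. Pads are 22 mm wide; open, the fingers measure 114 mm over their backs; the gripper's body (76 mm by 85 mm) begins 54 mm behind the grasp point. The pads swing forward as they close: fully open they stand 13 mm farther back than shut.
Start: joints at [63.713, 4.979, 10.078, 95.1, 0, 90], TCP at [0.244, 0.493, 0.206] pointing down, gripper open.
Joint ranges: [-179.16, 179.16], [-48.56, 103.87], [-65.8, 70.77], [-126.05, 130.52], [-82.76, 87.17], [-180, 180]. Speed limits (degrees/s): [127.2, 127.2, 147.25, 180, 180, 180].

## Interface

Orientations are given as [roll, pitch, yaw] about the fixed x, y, z axes, in that order (R = Rz(yaw) Ry(pitch) Rx(roll)).
In Python, from workcell import sensors, vision, job_done gives the robot as it stands.
- The arm moves only by the tool carry_out, never from a script. Its argument "increments" is a list of rows, each a list of 7 numbers: the turn, a rotation vector about the tool's x, y, z in degrees, then the shift along the tool's x, y, z in mm, then the opening in per cent of the stroke, from 0 (shut) to 100 (fully open). A call has 1 to 12 rows; each row shifts and turns the commanded pose from where the row before left it, along the tool's axes as they then stand; what a row does not reach is not made up. A row lasts 1/8 s, in which the tool goes at most 62.5 mm and 10.7 degrees, less where a joint would pass 70% of its speed; a pose out of reach is approached as far as the arm can. A call is refused whole if a number of a shift passes 62.5 or a number of a turn 10.7, either way. A call with a gripper value outside its range is refused whole. The fingers move at their own pace and stop on an object; "squeeze" is the grip in N (left out, the last holds). Time passes only in rows, so rows that do not move let the fingers close. It gives the time, the measured TCP pose, the force and the opening at its end, in the units of the state.
- sensors.get_obs(): the state, without advancing time (a new reading comes with each control period).
- vision.camera(name): name is "scene" or "top"; returns the picture (400x640x3 uint8, red, green, blue); there is no depth.
- vision.calibration(name): a dict with "camera_matrix" (3x3 intrinsics, pixels), "dist" ([k1, k2, p1, p2, k3] as OpenCV has them; the pictures are not rectified), "extrinsics" (4x4, takes a point from world to camera coordinates). Camera axes: x right, y up, looking along -z (the intrinsics and any distortion apply to the point x, -y, -z); pixel columns grow to the right and rows downward; lengths in m; the calibration is good to about 2 mm. A picture is of the moment at which its call begins. calibration takes no time and is no camera call.
- job_done(): hands the job in, once; it reports no verdict.
The state is a dict: "time": time; "q": joint angles; "qd": joint speeds; "joint_efforts": joint torques, N m; "ee_pos": TCP position; "tcp_rot": TCP orientation; "wrist_force": force on the tool from outside, world axes, zero at the start; "torque": the same for the moment, N m; "opening": finger opening in m.
Only numpy, scipy, OpenCV 4.12 (cv2) and the standard library are available. Lean on these libraries where they do the work, as an engineer would, in place of code of your own. Each camera call takes 0.05 s, during which the arm holds its last target.

## Working session

There is one attempt and no reset: what is moved stays moved. The work goes in short steps, Python scripts to look and compute and a tool call to move; the robot and the scene stay as the last step left them, time stands still between calls to the robot, and variables do not carry over. Pictures are saved under pics/ and viewed, and the job is handed in when it is done.

Besides the shell and the picture viewer there is one more tool, called by a JSON object that holds its "op" and its "data". carry_out: Moves the arm, as the interface text tells. Its arguments: {"type":"object","properties":{"increments":{"type":"array"},"squeeze":{"type":"number"}},"required":["increments"]}

```bash
mkdir -p pics; ls; python3 - <<'E'
from workcell import sensors, vision
import cv2
print(sensors.get_obs())
for n in ("scene","top"):
    im=vision.camera(n); cv2.imwrite(f"pics/{n}0.png",im[:,:,::-1]); c=vision.calibration(n); print(n,c)
E
```

```text
pics
{'time': 0.0, 'q': array([6.37113046e+01, 5.01140776e+00, 1.00345720e+01, 9.50999854e+01,
       1.45256282e-03, 9.00016156e+01]), 'qd': array([-0.01057473,  0.06308888,  0.02661674,  0.01981967,  0.07439023,
        0.02278538]), 'joint_efforts': array([-3.83656428e-03, -5.20388174e+01,  4.64803541e+01,  1.59729598e-02,
       -4.35627010e-05, -8.26221822e-06]), 'ee_pos': array([0.24346725, 0.4928811 , 0.2052812 ]), 'tcp_rot': array([ 178.91837622,   89.92316506, -117.37193579]), 'wrist_force': array([-0.73222304, -0.03357249, -0.50993616]), 'torque': array([-0.04876967,  0.00896112, -0.01908964]), 'opening': 0.08542246306314669}
scene {'camera_matrix': array([[426.96800277,   0.        , 323.57218589],
       [  0.        , 426.96800277, 189.9294719 ],
       [  0.        ,   0.        ,   1.        ]]), 'dist': array([-0.00339734,  0.        ,  0.        ,  0.        ,  0.        ]), 'extrinsics': array([[-0.30618806,  0.95172033,  0.021847  ,  0.08427725],
       [-0.60013919, -0.21078996,  0.77162202,  0.27950306],
       [ 0.73897349,  0.22315021,  0.63570604, -1.47715082],
       [ 0.        ,  0.        ,  0.        ,  1.        ]])}
top {'camera_matrix': array([[463.98291613,   0.        , 319.08346552],
       [  0.        , 463.98291613, 199.75432345],
       [  0.        ,   0.        ,   1.        ]]), 'dist': array([-0.09626649,  0.        ,  0.        ,  0.        ,  0.        ]), 'extrinsics': array([[-0.01165999, -0.99992694,  0.0031863 ,  0.08110486],
       [ 0.99093148, -0.0111284 ,  0.13390656, -0.5551549 ],
       [-0.13386132,  0.00471875,  0.99098884, -0.83397575],
       [ 0.        ,  0.        ,  0.        ,  1.        ]])}
```

View pics/scene0.png

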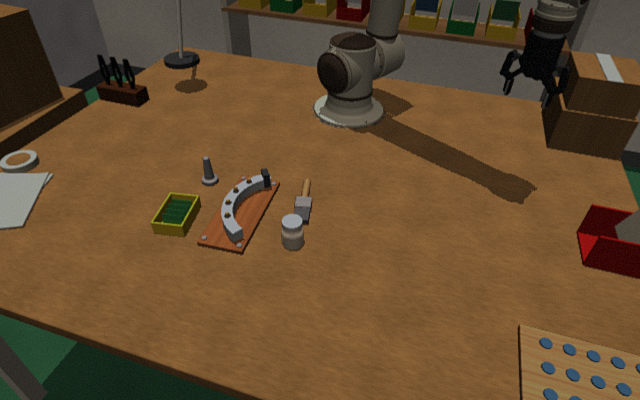

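View pics/top0.png

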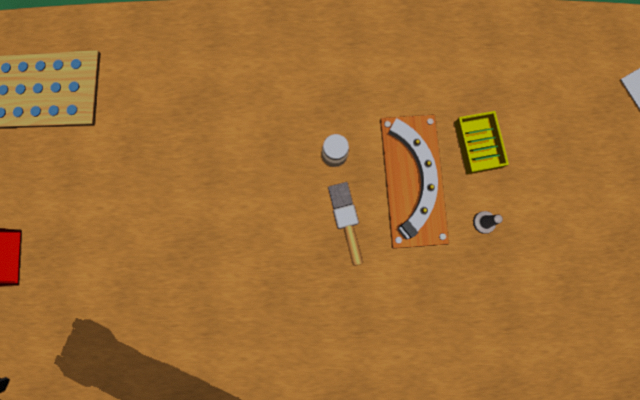

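The scene shows the jig at about (240,213) and the top view has it at (415,180), with the stop at its near end (407,230). I'll enlarge both.

```bash
python3 - <<'E'
import cv2
a=cv2.imread("pics/top0.png")[105:255,370:460]; cv2.imwrite("pics/topc.png",cv2.resize(a,None,fx=4,fy=4,interpolation=cv2.INTER_CUBIC))
a=cv2.imread("pics/scene0.png")[160:260,190:320]; cv2.imwrite("pics/scenec.png",cv2.resize(a,None,fx=6,fy=6,interpolation=cv2.INTER_CUBIC))
E
```

```text
(no output)
```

View pics/topc.png

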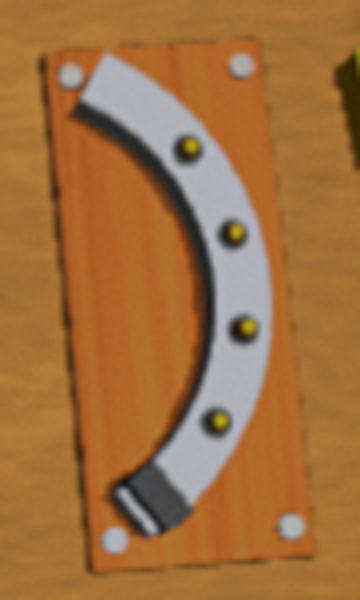

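View pics/scenec.png

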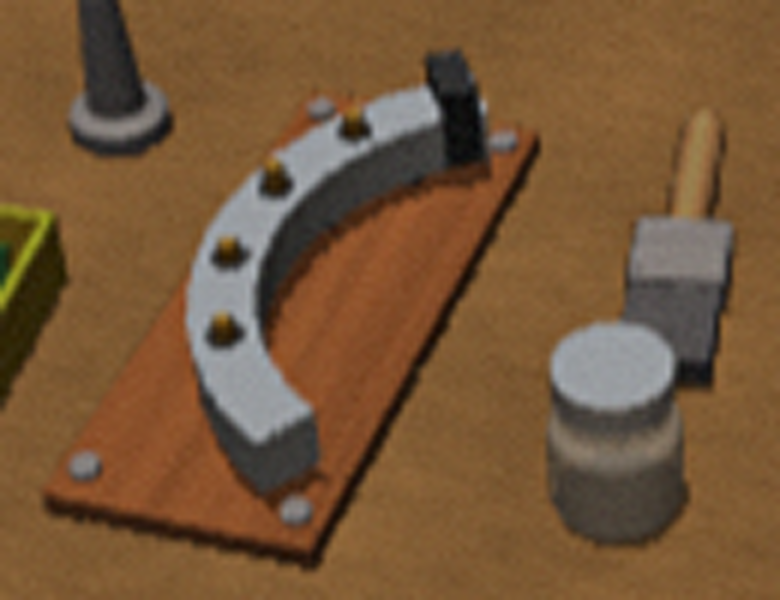

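Pins run from the stop end: in the crop of the top view pin1 is at (218,421), pin2 (246,327), pin3 (235,232) and pin4 (190,147). The stop's top is at about (160,497). I'll fit a jig model to both views.

```bash
cat > h.py <<'E'
import numpy as np,cv2
from scipy.optimize import least_squares
from workcell import vision
C={n:vision.calibration(n) for n in("scene","top")}
def proj(n,P):
    c=C[n];P=np.atleast_2d(P)@c["extrinsics"][:3,:3].T+c["extrinsics"][:3,3]
    P=P*[1,-1,-1]
    return cv2.projectPoints(P.reshape(-1,1,3),np.zeros(3),np.zeros(3),c["camera_matrix"],c["dist"])[0][:,0]
E
cat > fit.py <<'E'
from h import *
tp=lambda a:(np.array(a)+.5)/4-.5+[370,105]
sp=lambda a:(np.array(a)+.5)/6-.5+[190,160]
T=dict(pins=tp([(218,421),(246,327),(235,232),(190,147)]),corn=tp([(42,57),(257,40),(313,555),(92,572)]),stop=tp([(160,497)]))
S=dict(pins=sp([(352,111),(273,162),(228,240),(221,317)]),corn=sp([(315,553),(48,492),(538,137)]),stop=sp([(443,56)]))
# jig corners, order: far(-x_jig..)  : +y is away from stop, +x bulge
k=np.array([(-.055,.13,.012),(.055,.13,.012),(.055,-.13,.012),(-.055,-.13,.012)])
def model(p):
    x,y,th,a,ph,*h=p[:9]
    c,s=np.cos(th),np.sin(th);R=np.array([[c,-s,0],[s,c,0],[0,0,1]]);t=np.array([x,y,0])
    d=.046/.12
    an=[ph+i*d for i in range(4)]
    pins=np.array([(a+.12*np.cos(q),.12*np.sin(q),.047+hh) for q,hh in zip(an,h)])
    st=np.array([(a+.12*np.cos(ph-d),.12*np.sin(ph-d),.062)])
    f=lambda P:P@R.T+t
    return f(pins),f(k),f(st)
def res(p):
    P,K,s=model(p);dt=p[9:11];ds=p[11:13]
    r=[proj("top",P)-T["pins"]+dt,proj("top",K)-T["corn"]+dt,proj("top",s)-T["stop"]+dt,
       proj("scene",P)-S["pins"]+ds,proj("scene",K[[0,1,3]])-S["corn"]+ds,proj("scene",s)-S["stop"]+ds]
    return np.concatenate([np.concatenate(r).ravel(),np.array(p[9:13])/1.0, (np.array(p[5:9])-.0105)/.004])
if __name__=="__main__":
    # initial: +y jig -> world +x ; bulge to world -y
    best=least_squares(res,[.6,-.13,-np.pi/2,-.07,-.5,.01,.01,.01,.01,0,0,0,0],x_scale=[.01,.01,.1,.01,.1]+[.01]*4+[1]*4)
    p=best.x;print(best.cost,np.round(p,4));r=best.fun
    print(np.round(r[:-8].reshape(-1,2),1).tolist())
    P,K,s=model(p);print(np.round(P,4),np.round(s,4),np.degrees(p[2]))
E
python3 fit.py
```

```text
8.291703111074154 [ 0.5971 -0.1098 -1.5054 -0.0963 -0.5751  0.0103  0.0116  0.0093  0.0097
  0.2717  0.0672  0.1341 -0.0673]
[[0.5, 0.1], [0.3, 0.1], [0.0, 0.0], [-0.2, -0.1], [-0.9, -1.3], [-0.3, -0.7], [0.7, 0.6], [-0.6, 1.0], [0.2, 0.2], [-0.1, 0.1], [-0.1, 0.3], [-0.2, -0.2], [0.2, -0.2], [-0.1, -0.7], [-1.2, -0.1], [0.4, -1.5], [1.0, 2.3]]
[[ 0.5322 -0.1184  0.0573]
 [ 0.5757 -0.1327  0.0586]
 [ 0.6213 -0.1298  0.0563]
 [ 0.6625 -0.1099  0.0567]] [[ 0.4973 -0.0889  0.062 ]] -86.25560280414557
```

```bash
cat >> h.py <<'E'
from scipy.spatial.transform import Rotation as Ro
from workcell import sensors
def tomove(target):
    o=sensors.get_obs();R=Ro.from_euler("xyz",o["tcp_rot"],degrees=True).as_matrix()
    d=R.T@(np.array(target)-o["ee_pos"])
    print("t",round(o["time"],2),"pos",np.round(o["ee_pos"]*1e3,1),"rpy",np.round(o["tcp_rot"],2),"F",np.round(o["wrist_force"],2),"open",round(o["opening"],4))
    print("R",np.round(R,3).tolist());print("shift mm",np.round(d*1e3,1))
    up=R[:,0];tilt=np.cross(up,[0,0,-1]);print("tilt fix tool deg",np.round(np.degrees(R.T@tilt),2))
E
python3 -c "
from h import *
tomove([.5322,-.1184,.16])"
```

```text
t 0.1 pos [243.5 492.9 205.3] rpy [ 179.9    89.93 -116.38] F [ 0.33  0.61 -0.26] open 0.0853
R [[-0.001, -0.897, 0.443], [-0.001, 0.443, 0.897], [-1.0, 0.0, -0.001]]
shift mm [  45.9 -529.6 -420.2]
tilt fix tool deg [ 0.   -0.07 -0.  ]
```

{"op": "carry_out", "data": {"increments": [[0, 0, 0, 0, -20, -16, 0], [0, 0, 0, 0, -40, -32, 0], [0, 0, 0, 0, -40, -32, 0], [0, 0, 0, 0, -40, -32, 0], [0, 0, 0, 0, -40, -32, 0], [0, 0, 0, 0, -40, -32, 0], [0, 0, 0, 0, -40, -32, 0], [0, 0, 0, 0, -40, -32, 0], [0, 0, 0, 0, -40, -32, 0], [0, 0, 0, 0, -40, -32, 0], [0, 0, 0, 0, -40, -32, 0], [0, 0, 0, 0, -40, -32, 0]], "squeeze": 20}}

```text
time: 1.6
ee_pos: [0.4934, -0.0422, 0.2057]
tcp_rot: [83.4, 90.0, 147.1]
wrist_force: [0.3, 0.9, 0.2]
opening: -0.0001
```

```bash
python3 -c "
from h import *
tomove([.5322,-.1184,.12])"
```

```text
t 1.6 pos [493.4 -42.2 205.7] rpy [ 83.37  89.99 147.07] F [0.31 0.94 0.16] open -0.0001
R [[-0.0, -0.897, 0.443], [0.0, 0.443, 0.897], [-1.0, 0.0, 0.0]]
shift mm [ 85.7 -68.6 -51.1]
tilt fix tool deg [-0.    0.   -0.01]
```

{"op": "carry_out", "data": {"increments": [[0, 0, 0, 0, -28, -20, 0], [0, 0, 0, 15, -24, -18, 0], [0, 0, 0, 30, -10, -8, 0], [0, 0, 0, 20, 0, 0, 0], [0, 0, 0, 0, 0, 0, 0], [0, 0, 0, 0, 0, 0, 0]]}}

```text
time: 2.35
ee_pos: [0.5284, -0.1092, 0.1418]
tcp_rot: [-76.3, 90.0, -12.6]
wrist_force: [0.3, 0.1, 0.4]
opening: -0.0002
```

```bash
python3 - <<'E'
from h import *
tomove([.5322,-.1184,.075])
for n,(x,y,w,h) in {"scene":(190,100,140,160),"top":(360,100,110,160)}.items():
    im=vision.camera(n)[y:y+h,x:x+w,::-1]; cv2.imwrite(f"pics/{n}1.png",cv2.resize(im,None,fx=3.7,fy=3.7,interpolation=cv2.INTER_CUBIC))
E
python3 -c "
import cv2,numpy as np
cv2.imwrite('pics/b1.png',np.hstack([cv2.resize(cv2.imread(f'pics/{n}1.png'),(400*1,560)) for n in('scene','top')]))"
```

```text
t 2.35 pos [ 528.4 -109.2  141.8] rpy [-76.32  89.96 -12.59] F [0.27 0.07 0.4 ] open -0.0002
R [[0.001, -0.897, 0.443], [-0.0, 0.443, 0.897], [-1.0, -0.001, 0.0]]
shift mm [66.8 -7.4 -6.6]
tilt fix tool deg [0.   0.01 0.04]
```

View pics/b1.png

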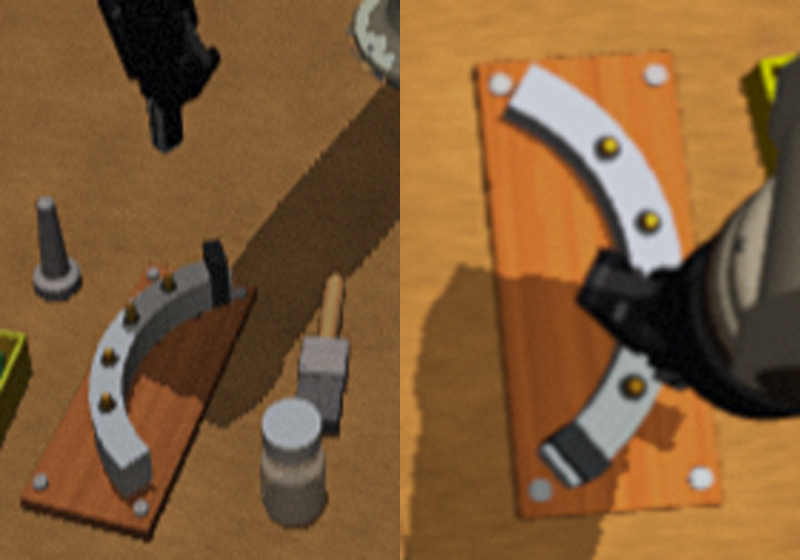

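The top view shows the gripper over the rib between pins 1 and 2 (parallax), so I'll check its projected tip.

```bash
python3 - <<'E'
from h import *
p=np.array([.5284,-.1092,.1418])
for n,(x,y,w,h) in {"scene":(190,100,140,160),"top":(360,100,110,160)}.items():
    print(n,-C[n]["extrinsics"][:3,:3].T@C[n]["extrinsics"][:3,3])
    for z in (0,.06): 
        q=proj(n,p+[0,0,z])[0];print(q,(q-[x,y])*[400/w,560/h]+[400*(n=="top"),0])
E
```

```text
scene [1.28512073 0.30833458 0.72152177]
[248.99461199 150.27695895] [168.55603425 175.96935633]
[246.67320534 128.62931224] [161.92344384 100.20259285]
top [0.43942905 0.07885628 0.90054112]
[430.45150038 206.59827058] [656.1872741  373.09394704]
[439.8468987  201.91703756] [690.35235892 356.70963147]
```

```bash
python3 - <<'E'
from h import *
out=[]
for n in("scene","top"):
    p=sensors.get_obs()["ee_pos"];print(p)
    im=np.ascontiguousarray(vision.camera(n)[:,:,::-1]); im=np.clip(im.astype(float)*1.6,0,255).astype(np.uint8)
    q=proj(n,p)[0]; x,y=(q-40).astype(int)
    c=cv2.resize(im[y:y+80,x:x+80],None,fx=5,fy=5,interpolation=cv2.INTER_CUBIC)
    cv2.drawMarker(c,tuple(((q-[x,y])*5+2).astype(int).tolist()),(0,0,255),0,12,1);out.append(c)
cv2.imwrite("pics/b2.png",np.hstack(out))
E
```

```text
[ 0.52870844 -0.10913506  0.14220352]
[ 0.52869541 -0.10912528  0.14210649]
```

View pics/b2.png

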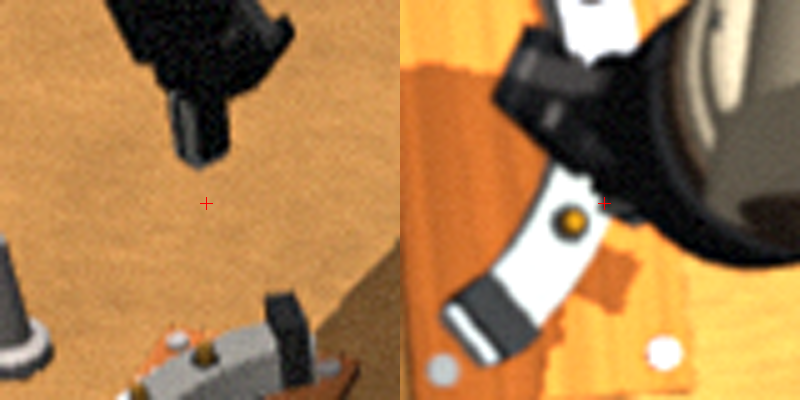

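{"op": "carry_out", "data": {"increments": [[0, 0, 0, 15, -3, -3, 0], [0, 0, 0, 20, -3, -3, 0], [0, 0, 0, 10, -1, -1, 0], [0, 0, 0, 0, 0, 0, 0], [0, 0, 0, 0, 0, 0, 0], [0, 0, 0, 0, 0, 0, 0]]}}

```text
time: 3.3
ee_pos: [0.5318, -0.1186, 0.0967]
tcp_rot: [-75.7, 89.9, -12.0]
wrist_force: [-1.4, 0.2, -0.8]
opening: 0.0003
```

```bash
cat > look.py <<'E'
from h import *
import sys
out=[]
p=sensors.get_obs()["ee_pos"]
tomove([.5322,-.1184,.075])
dz=[0,.01,.02]
for n in("scene","top"):
    im=np.ascontiguousarray(vision.camera(n)[:,:,::-1]); im=np.clip(im.astype(float)*1.8,0,255).astype(np.uint8)
    q=proj(n,p)[0]; x,y=(q-32).astype(int)
    c=cv2.resize(im[y:y+65,x:x+65],(400,400),interpolation=cv2.INTER_CUBIC);f=400/65
    for d in dz:
        q=proj(n,p+[0,0,d])[0]
        cv2.drawMarker(c,tuple(((q-[x,y]+.5)*f).astype(int).tolist()),(0,0,255),0,8,1)
    out.append(c)
cv2.imwrite(f"pics/{sys.argv[1]}.png",np.hstack(out))
E
python3 look.py b3
```

```text
t 3.3 pos [ 531.8 -118.6   96.7] rpy [-75.73  89.94 -12.01] F [-1.43  0.15 -0.81] open 0.0003
R [[0.001, -0.897, 0.443], [-0.0, 0.443, 0.897], [-1.0, -0.001, 0.0]]
shift mm [21.7 -0.3  0.4]
tilt fix tool deg [-0.    0.02  0.06]
```

View pics/b3.png

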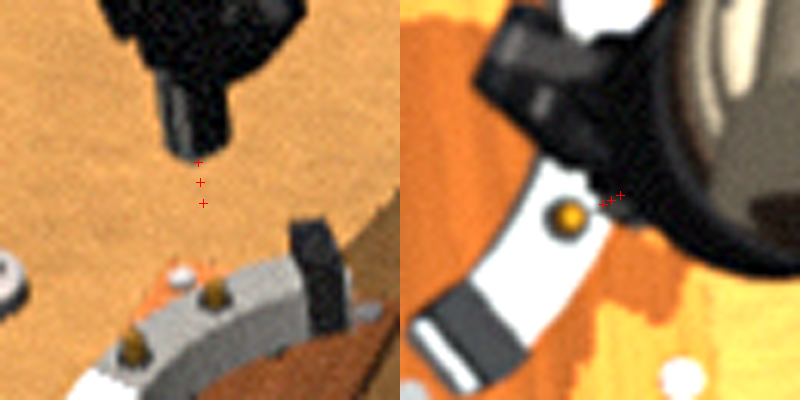

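{"op": "carry_out", "data": {"increments": [[0, 0, 0, 10, 0, 0, 0], [0, 0, 0, 10, 0, 0, 0], [0, 0, 0, 6, 0, 0, 0], [0, 0, 0, 3, 0, 0, 0], [0, 0, 0, 0, 0, 0, 0], [0, 0, 0, 0, 0, 0, 0]]}}

```text
time: 4.15
ee_pos: [0.5316, -0.1187, 0.0673]
tcp_rot: [-75.5, 90.0, -11.8]
wrist_force: [0.2, 0.0, 0.1]
opening: -0.0004
```

```bash
python3 look.py b4; python3 -c "
from h import *
print(proj('scene',[[0,0,0],[.1,0,0],[0,.1,0]]),proj('top',[[0,0,0]]))"
```

```text
t 4.15 pos [ 531.6 -118.7   67.3] rpy [-75.47  89.97 -11.76] F [0.15 0.02 0.05] open -0.0004
R [[0.0, -0.897, 0.443], [-0.0, 0.443, 0.897], [-1.0, -0.0, 0.0]]
shift mm [-7.7 -0.4  0.5]
tilt fix tool deg [-0.    0.01  0.03]
[[347.92915443 109.15029468]
 [339.89740635 123.15138276]
 [376.22893936 114.09873153]] [[362.24029316 495.15861749]]
```

View pics/b4.png

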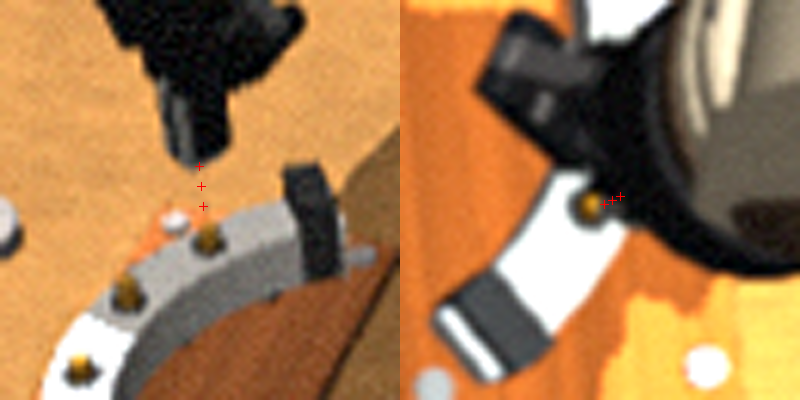

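```bash
cat > look2.py <<'E'
from h import *
import sys
out=[]
p=sensors.get_obs()["ee_pos"]
for n in("scene","top"):
    im=np.mean([vision.camera(n)[:,:,::-1].astype(float) for _ in range(4)],0); im=255*np.clip(im/110,0,1)**.55
    im=im.astype(np.uint8)
    q=proj(n,p)[0]; x,y=(q-25-([0,8] if n=="scene" else [-5,5])).astype(int)
    print(n,x,y,400/50)
    out.append(cv2.resize(im[y:y+50,x:x+50],(400,400),interpolation=cv2.INTER_CUBIC))
cv2.imwrite(f"pics/{sys.argv[1]}.png",np.hstack(out))
E
python3 look2.py b5
```

```text
scene 222 141 8.0
top 405 179 8.0
```

View pics/b5.png

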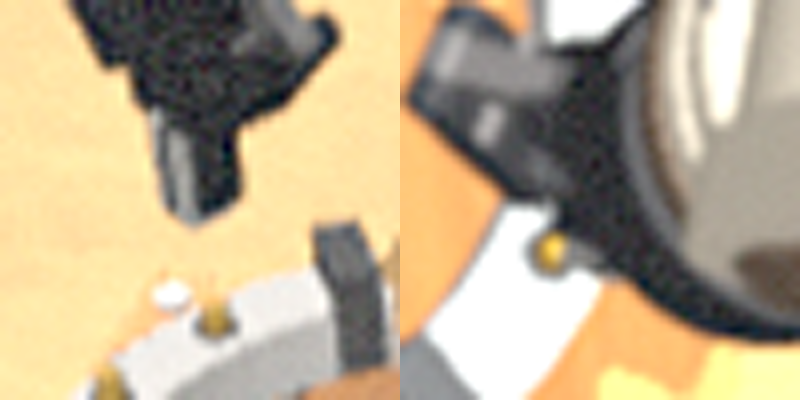

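```bash
python3 - <<'E'
from h import *
p=sensors.get_obs()["ee_pos"]
qs=np.array([203,207])/8-.4+[222,141]
qt=np.array([207,207])/8-.4+[405,179]
print(qs,qt,proj("scene",p),proj("top",p))
r=least_squares(lambda P:np.concatenate([proj("scene",P)[0]-qs,proj("top",P)[0]-qt]),p,x_scale=.01)
print(r.x-p,r.fun)
E
```

```text
[246.975 166.475] [430.475 204.475] [[247.69759278 175.03483757]] [[425.62996065 209.79204653]]
[5.24246766e-03 6.37009495e-05 3.11197744e-02] [-1.34911566 -0.29952204 -0.93046603  0.34883428]
```

{"op": "carry_out", "data": {"increments": [[0, 0, 0, 4, 0, 0, 0], [0, 0, 0, 4, 0, 0, 0], [0, 0, 0, 2, 0, 0, 0], [0, 0, 0, 2, 0, 0, 0], [0, 0, 0, 0, 0, 0, 0]]}}

```text
time: 5.28
ee_pos: [0.5313, -0.1186, 0.0548]
tcp_rot: [105.5, 90.0, 169.2]
wrist_force: [0.4, 0.6, 0.1]
opening: -0.0002
```

```bash
python3 look2.py b6; python3 -c "
from h import *
tomove([.5322,-.1184,.0])"
```

```text
scene 223 145 8.0
top 404 180 8.0
t 5.67 pos [ 531.5 -118.6   55.1] rpy [-64.39  89.99  -0.67] F [0.25 0.28 0.38] open 0.0001
R [[0.0, -0.897, 0.443], [-0.0, 0.443, 0.897], [-1.0, -0.0, 0.0]]
shift mm [55.1 -0.5  0.5]
tilt fix tool deg [0.   0.   0.01]
```

View pics/b6.png

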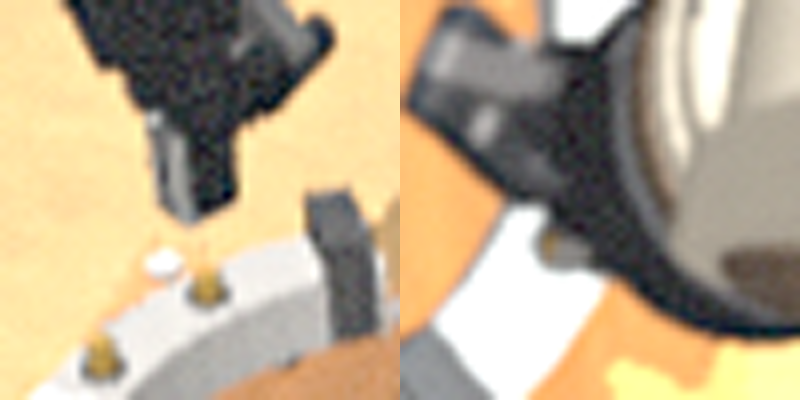

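{"op": "carry_out", "data": {"increments": [[0, 0, 0, 4, 0, 0, 0], [0, 0, 0, 4, 0, 0, 0], [0, 0, 0, 4, 0, 0, 0], [0, 0, 0, 0, 0, 0, 0]]}}

```text
time: 6.18
ee_pos: [0.5311, -0.1186, 0.0425]
tcp_rot: [103.2, 90.0, 166.9]
wrist_force: [0.3, 0.3, 0.1]
opening: -0.0001
```

```bash
python3 look2.py b7
```

```text
scene 223 149 8.0
top 402 181 8.0
```

View pics/b7.png

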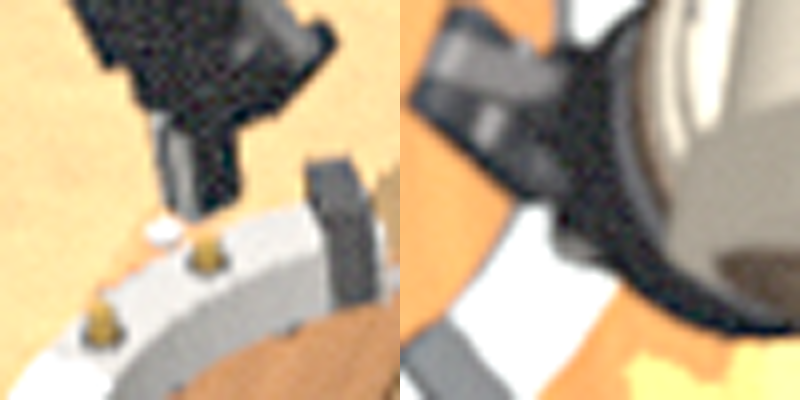

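{"op": "carry_out", "data": {"increments": [[0, 0, 0, 3, 2, 0, 0], [0, 0, 0, 2, 2, 0, 0], [0, 0, 0, 1, 0, 0, 0], [0, 0, 0, 0, 0, 0, 0]]}}

```text
time: 7.08
ee_pos: [0.5278, -0.1168, 0.0369]
tcp_rot: [79.2, 90.0, 142.9]
wrist_force: [0.2, 0.5, 1.3]
opening: -0.0001
```

```bash
python3 look2.py b8
```

```text
scene 225 150 8.0
top 401 183 8.0
```

View pics/b8.png

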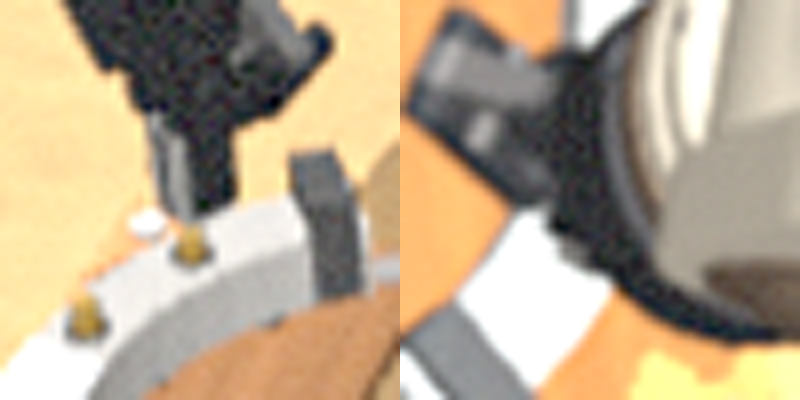

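{"op": "carry_out", "data": {"increments": [[0, 0, 0, 2, 0, 0, 0], [0, 0, 0, 1, 0, 0, 0], [0, 0, 0, 0, 0, 0, 0]]}}

```text
time: 7.85
ee_pos: [0.5277, -0.1168, 0.0338]
tcp_rot: [107.0, 90.0, 170.7]
wrist_force: [0.0, 0.0, -0.0]
opening: 0.0004
```

{"op": "carry_out", "data": {"increments": [[0, 0, 0, 2, 0, 0, 0], [0, 0, 0, 0, 0, 0, 0]]}}

```text
time: 8.1
ee_pos: [0.5279, -0.1168, 0.0319]
tcp_rot: [-46.1, 90.0, 17.6]
wrist_force: [-0.7, -0.5, -0.4]
opening: 0.0001
```

{"op": "carry_out", "data": {"increments": [[0, 0, 0, 2, 0, 0, 0], [0, 0, 0, 0, 0, 0, 0]]}}

```text
time: 8.35
ee_pos: [0.5279, -0.1169, 0.0299]
tcp_rot: [-57.9, 90.0, 5.8]
wrist_force: [0.4, -0.4, 0.6]
opening: -0.0001
```

{"op": "carry_out", "data": {"increments": [[0, 0, 0, 1, 0, 0, 0], [0, 0, 0, 0, 0, 0, 0]]}}

```text
time: 8.6
ee_pos: [0.5278, -0.1169, 0.0289]
tcp_rot: [126.2, 90.0, -170.0]
wrist_force: [0.0, -0.4, 1.5]
opening: 0.0001
```

```bash
sed -i 's/vision.camera(n)\[/(vision.camera(n))[/; s/^p=sens.*/p=sensors.get_obs()["ee_pos"];F=[]/' look2.py; cat >> look2.py <<'E'
E
cat > force.py <<'E'
from h import *
F=[]
for i in range(4):
    F.append(sensors.get_obs()["wrist_force"]); vision.camera("top")
print(np.round(np.mean(F,0),2),np.round(np.array(F)[:,2],2),sensors.get_obs()["ee_pos"],sensors.get_obs()["time"])
E
python3 look2.py b9;python3 force.py
```

```text
scene 225 153 8.0
top 400 183 8.0
[-0.03  0.24  0.08] [-0.04 -0.13  0.1   0.4 ] [ 0.52784987 -0.11686542  0.02897548] 9.2
```

View pics/b9.png

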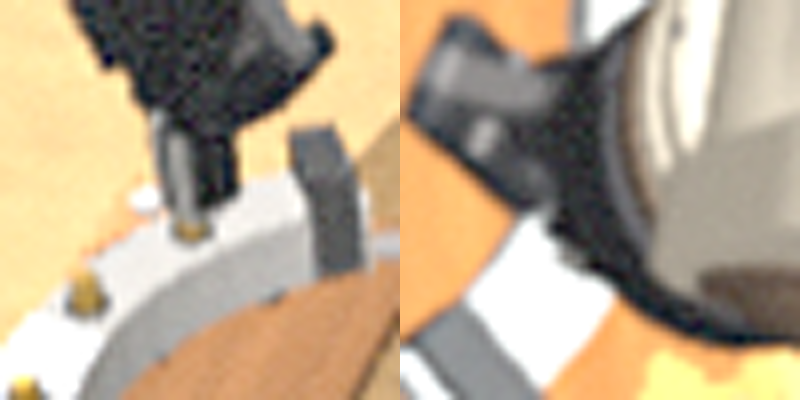

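{"op": "carry_out", "data": {"increments": [[0, 0, 0, 2, 0, 0, 0], [0, 0, 0, 0, 0, 0, 0]]}}

```text
time: 9.45
ee_pos: [0.5278, -0.1168, 0.0268]
tcp_rot: [91.2, 90.0, 154.9]
wrist_force: [-0.5, -0.3, -0.1]
opening: -0.0001
```

```bash
python3 force.py
```

```text
[ 0.18 -0.14  0.07] [-0.08  0.81 -0.26 -0.21] [ 0.52769353 -0.11684261  0.02684407] 9.65
```

{"op": "carry_out", "data": {"increments": [[0, 0, 0, 2, 0, 0, 0], [0, 0, 0, 0, 0, 0, 0]]}}

```text
time: 9.9
ee_pos: [0.5278, -0.1168, 0.0248]
tcp_rot: [101.6, 90.0, 165.3]
wrist_force: [0.6, -0.2, 0.5]
opening: -0.0002
```

```bash
python3 force.py
```

```text
[-0.12 -0.23  0.47] [0.47 0.75 0.09 0.59] [ 0.52778148 -0.1168401   0.02485965] 10.1
```

```bash
python3 look2.py b10;python3 force.py
```

```text
scene 225 154 8.0
top 399 184 8.0
[ 0.18 -0.05  0.2 ] [-0.19  1.24  0.15 -0.4 ] [ 0.52782188 -0.11685106  0.02497418] 10.7
```

View pics/b10.png

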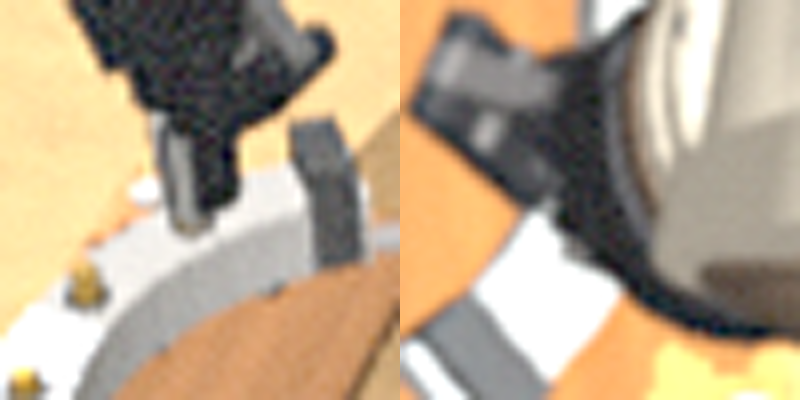

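{"op": "carry_out", "data": {"increments": [[0, 0, 0, 1.5, 0, 0, 0], [0, 0, 0, 0, 0, 0, 0]]}}

```text
time: 10.95
ee_pos: [0.5279, -0.1168, 0.0235]
tcp_rot: [-71.6, 90.0, -7.9]
wrist_force: [0.7, 0.7, 0.1]
opening: 0.0001
```

```bash
python3 force.py
```

```text
[ 0.45  0.22 -0.01] [ 0.11 -0.12 -0.63  0.61] [ 0.52787528 -0.11684595  0.02348366] 11.15
```

{"op": "carry_out", "data": {"increments": [[0, 0, 0, 1, 0, 0, 0], [0, 0, 0, 0, 0, 0, 0]]}}

```text
time: 11.4
ee_pos: [0.5279, -0.1168, 0.0225]
tcp_rot: [-100.3, 90.0, -36.6]
wrist_force: [0.7, 0.6, 0.9]
opening: -0.0003
```

```bash
python3 force.py
```

```text
[0.45 0.12 1.22] [0.87 1.48 1.01 1.51] [ 0.52787211 -0.11684936  0.02247346] 11.6
```

{"op": "carry_out", "data": {"increments": [[0, 0, 0, 1, 0, 0, 0], [0, 0, 0, 0, 0, 0, 0]]}}

```text
time: 11.85
ee_pos: [0.5279, -0.1169, 0.0218]
tcp_rot: [-77.7, 90.0, -14.0]
wrist_force: [-0.9, 0.4, 4.5]
opening: 0.0003
```

```bash
python3 force.py
```

```text
[-0.7  -0.14  4.44] [4.5  4.12 4.71 4.45] [ 0.52790575 -0.11687336  0.0217554 ] 12.05
```

{"op": "carry_out", "data": {"increments": [[0, 0, 0, 1, 0, 0, 0], [0, 0, 0, 0, 0, 0, 0]]}}

```text
time: 12.3
ee_pos: [0.5279, -0.1169, 0.0209]
tcp_rot: [-78.9, 90.0, -15.2]
wrist_force: [-2.2, 0.3, 7.7]
opening: 0.0002
```

```bash
python3 force.py; python3 look2.py b11
```

```text
[-2.34  0.73  7.28] [7.66 7.67 6.58 7.22] [ 0.52790859 -0.11686916  0.0209606 ] 12.5
scene 225 155 8.0
top 399 184 8.0
```

View pics/b11.png

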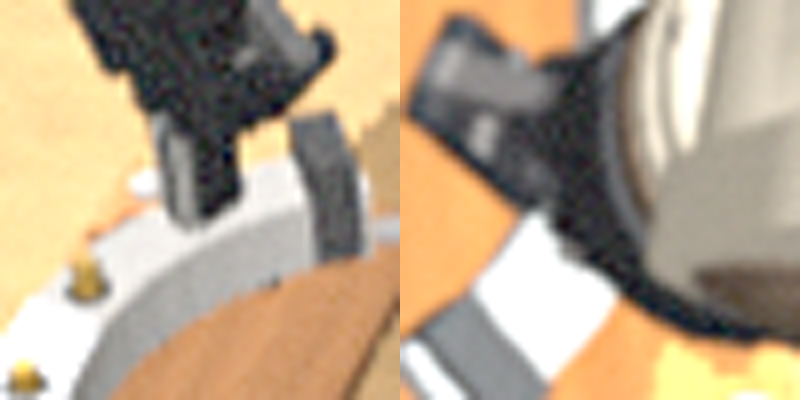

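{"op": "carry_out", "data": {"increments": [[0, 0, 0, -6, 0, 0, 0], [0, 0, 0, -20, 0, 0, 0], [0, 0, 0, -10, 0, 0, 0], [0, 0, 0, 0, 0, 0, 0]]}}

```text
time: 13.4
ee_pos: [0.5282, -0.117, 0.057]
tcp_rot: [-77.1, 89.9, -13.4]
wrist_force: [-0.1, -0.1, -0.2]
opening: -0.0002
```

```bash
python3 look2.py b12; python3 force.py
```

```text
scene 224 144 8.0
top 403 182 8.0
[ 0.32 -0.17 -0.22] [-0.62  0.88 -0.78 -0.37] [ 0.52779646 -0.11685035  0.05642487] 14.0
```

View pics/b12.png

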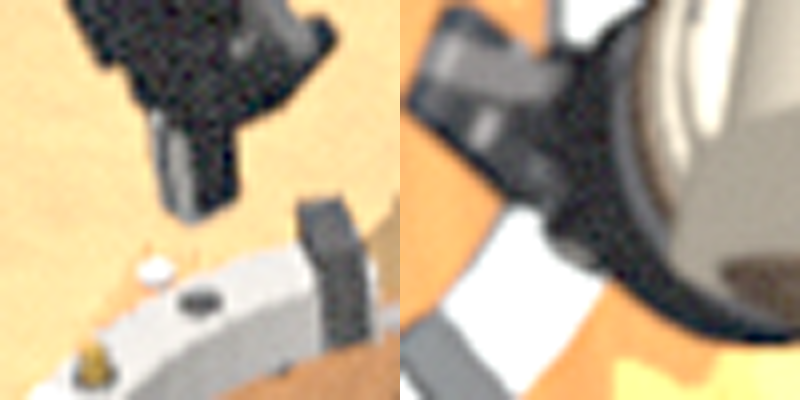

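{"op": "carry_out", "data": {"increments": [[0, 0, 0, -5, -20, 3, 0], [0, 0, 0, 0, -20, 3, 0], [0, 0, 0, 0, -5, 0, 0], [0, 0, 0, 0, 0, 0, 0]]}}

```text
time: 14.5
ee_pos: [0.5705, -0.1314, 0.0612]
tcp_rot: [103.6, 90.0, 167.3]
wrist_force: [-0.8, 0.9, -0.1]
opening: -0.0
```

```bash
cat > look3.py <<'E'
from h import *
import sys
out=[]
for n,c in (("scene",(240,180)),("top",(420,195))):
    im=np.mean([vision.camera(n)[:,:,::-1].astype(float) for _ in range(2)],0); im=(255*np.clip(im/160,0,1)**.6).astype(np.uint8)
    x,y=c[0]-25,c[1]-25
    out.append(cv2.resize(im[y:y+50,x:x+50],(400,400),interpolation=cv2.INTER_CUBIC))
cv2.imwrite(f"pics/{sys.argv[1]}.png",np.hstack(out))
E
python3 look3.py b13
```

```text
(no output)
```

View pics/b13.png

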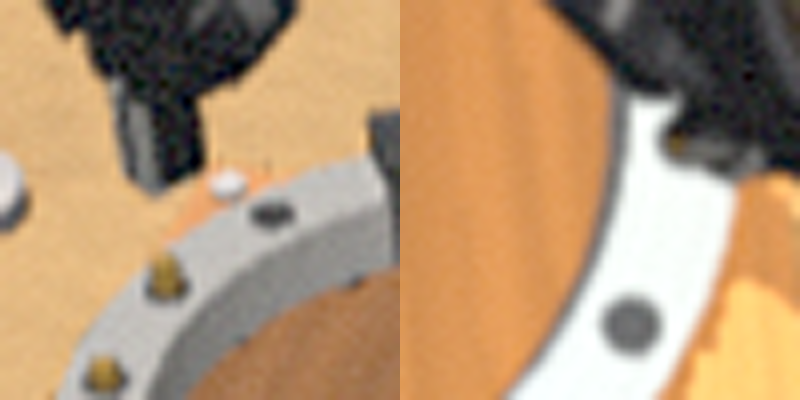

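{"op": "carry_out", "data": {"increments": [[0, 0, 0, 10, 0, 0, 0], [0, 0, 0, 10, 0, 0, 0], [0, 0, 0, 6, 0, 0, 0], [0, 0, 0, 2, 0, 0, 0], [0, 0, 0, 2, 0, 0, 0], [0, 0, 0, 2, 0, 0, 0], [0, 0, 0, 2, 0, 0, 0], [0, 0, 0, 2, 0, 0, 0], [0, 0, 0, 1, 0, 0, 0], [0, 0, 0, 0, 0, 0, 0]]}}

```text
time: 15.95
ee_pos: [0.5709, -0.1314, 0.0244]
tcp_rot: [-93.3, 90.0, -29.6]
wrist_force: [-0.4, -0.2, 0.3]
opening: 0.0003
```

```bash
python3 force.py; python3 look2.py b14
```

```text
[-0.27 -0.1   0.11] [ 0.35 -0.06  0.08  0.08] [ 0.57084322 -0.13141167  0.02439125] 16.15
scene 212 163 8.0
top 406 161 8.0
```

View pics/b14.png

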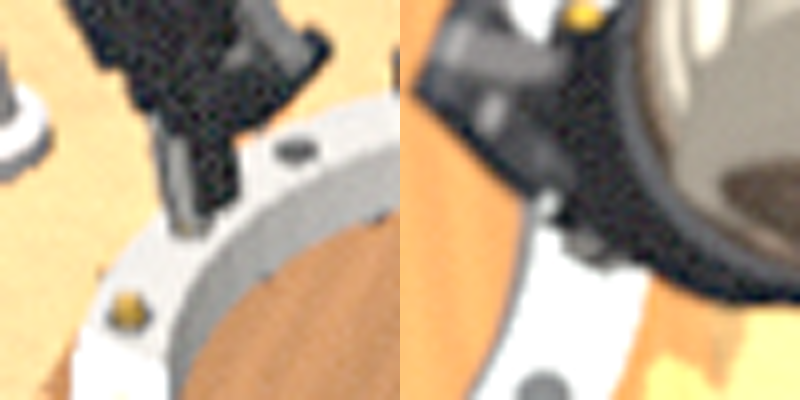

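{"op": "carry_out", "data": {"increments": [[0, 0, 0, 1, 0, 0, 0], [0, 0, 0, 0.5, 0, 0, 0], [0, 0, 0, 0, 0, 0, 0]]}}

```text
time: 16.92
ee_pos: [0.5709, -0.1314, 0.0231]
tcp_rot: [-72.9, 90.0, -9.2]
wrist_force: [0.7, -0.2, 1.1]
opening: 0.0
```

```bash
python3 force.py
```

```text
[-0.01 -0.24  1.36] [1.1  1.79 1.21 1.34] [ 0.57089265 -0.13140156  0.02305348] 17.125
```

{"op": "carry_out", "data": {"increments": [[0, 0, 0, 0.5, 0, 0, 0], [0, 0, 0, 0.5, 0, 0, 0], [0, 0, 0, 0, 0, 0, 0]]}}

```text
time: 17.5
ee_pos: [0.5709, -0.1314, 0.0219]
tcp_rot: [-38.8, 90.0, 24.9]
wrist_force: [0.2, -0.1, 0.2]
opening: 0.0001
```

```bash
python3 force.py
```

```text
[ 0.51 -0.01  0.81] [0.2  0.22 1.04 1.77] [ 0.57087129 -0.13138491  0.02194843] 17.7
```

{"op": "carry_out", "data": {"increments": [[0, 0, 0, 0.5, 0, 0, 0], [0, 0, 0, 0, 0, 0, 0]]}}

```text
time: 17.95
ee_pos: [0.5709, -0.1314, 0.0218]
tcp_rot: [-74.7, 90.0, -11.0]
wrist_force: [-0.6, -0.5, 3.3]
opening: -0.0002
```

```bash
python3 force.py
```

```text
[-1.54  0.27  4.65] [3.31 5.17 5.25 4.86] [ 0.57090753 -0.13142646  0.02176236] 18.15
```

{"op": "carry_out", "data": {"increments": [[0, 0, 0, 0.5, 0, 0, 0], [0, 0, 0, 0, 0, 0, 0]]}}

```text
time: 18.4
ee_pos: [0.5709, -0.1314, 0.0214]
tcp_rot: [-75.9, 90.0, -12.2]
wrist_force: [-1.8, 0.2, 6.2]
opening: -0.0002
```

```bash
python3 force.py; python3 look2.py b15
```

```text
[-1.67  0.35  6.11] [6.17 6.27 6.11 5.9 ] [ 0.57091883 -0.13140657  0.02144236] 18.6
scene 212 164 8.0
top 405 162 8.0
```

View pics/b15.png

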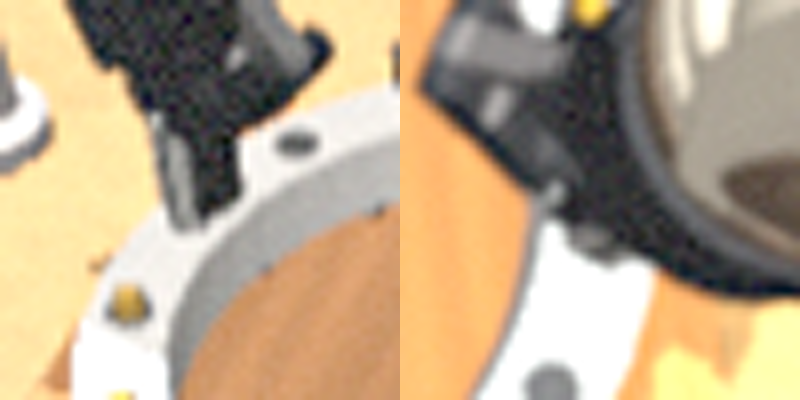

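{"op": "carry_out", "data": {"increments": [[0, 0, 0, -6, 0, 0, 0], [0, 0, 0, -18, 0, 0, 0], [0, 0, 0, -6, -13, 8, 0], [0, 0, 0, 0, -20, 11, 0], [0, 0, 0, 0, -6.6, 3.8, 0], [0, 0, 0, 0, 0, 0, 0], [0, 0, 0, 0, 0, 0, 0]]}}

```text
time: 19.88
ee_pos: [0.6158, -0.1285, 0.051]
tcp_rot: [109.3, 90.0, 173.0]
wrist_force: [0.6, 0.3, 0.5]
opening: 0.0002
```

```bash
python3 look3.py b16; python3 look2.py b17; python3 -c "
from h import *
tomove([.6170,-.1282,.024])"
```

```text
scene 203 166 8.0
top 406 135 8.0
t 20.48 pos [ 616.4 -128.5   51. ] rpy [ 128.81   90.   -167.48] F [0.62 0.   0.15] open 0.0002
R [[-0.0, -0.897, 0.443], [-0.0, 0.443, 0.897], [-1.0, 0.0, -0.0]]
shift mm [27.  -0.4  0.5]
tilt fix tool deg [-0. -0. -0.]
```

View pics/b16.png

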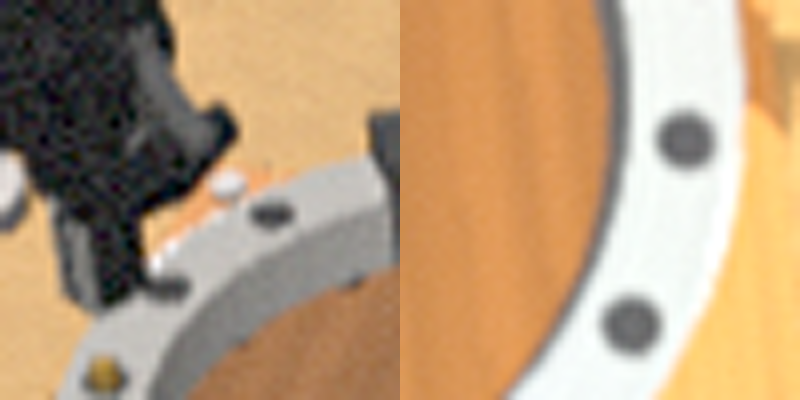

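View pics/b17.png

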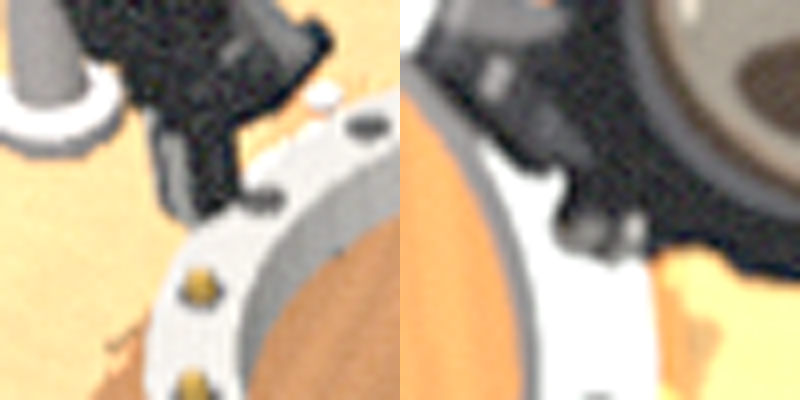

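{"op": "carry_out", "data": {"increments": [[0, 0, 0, 10, 0, 0, 0], [0, 0, 0, 6, 0, 0, 0], [0, 0, 0, 2, 0, 0, 0], [0, 0, 0, 2, 0, 0, 0], [0, 0, 0, 2, 0, 0, 0], [0, 0, 0, 2, 0, 0, 0], [0, 0, 0, 2, 0, 0, 0], [0, 0, 0, 1, 0, 0, 0], [0, 0, 0, 0.5, 0, 0, 0], [0, 0, 0, 0.5, 0, 0, 0], [0, 0, 0, 0, 0, 0, 0]]}}

```text
time: 21.85
ee_pos: [0.6165, -0.1285, 0.023]
tcp_rot: [-121.9, 90.0, -58.1]
wrist_force: [-1.5, -0.5, 0.5]
opening: 0.0001
```

```bash
python3 force.py
```

```text
[-0.82 -0.3   0.94] [0.45 1.28 1.47 0.54] [ 0.61649034 -0.12850336  0.02297089] 22.05
```

{"op": "carry_out", "data": {"increments": [[0, 0, 0, 0.5, 0, 0, 0], [0, 0, 0, 0.5, 0, 0, 0], [0, 0, 0, 0, 0, 0, 0]]}}

```text
time: 22.42
ee_pos: [0.6165, -0.1285, 0.022]
tcp_rot: [-51.2, 90.0, 12.5]
wrist_force: [-1.1, 0.1, 0.9]
opening: 0.0002
```

```bash
python3 force.py
```

```text
[-0.76  0.18  1.34] [0.91 1.77 1.26 1.4 ] [ 0.61645935 -0.12848967  0.02195785] 22.625
```

{"op": "carry_out", "data": {"increments": [[0, 0, 0, 0.5, 0, 0, 0], [0, 0, 0, 0, 0, 0, 0]]}}

```text
time: 22.88
ee_pos: [0.6165, -0.1285, 0.0218]
tcp_rot: [-79.5, 90.0, -15.8]
wrist_force: [-1.7, 0.8, 4.4]
opening: -0.0002
```

```bash
python3 force.py
```

```text
[-1.9   0.73  5.23] [4.36 5.43 5.97 5.16] [ 0.61651004 -0.12854259  0.02181746] 23.075
```

{"op": "carry_out", "data": {"increments": [[0, 0, 0, 0.3, 0, 0, 0], [0, 0, 0, 0, 0, 0, 0], [0, 0, 0, -6, 0, 0, 0], [0, 0, 0, -18, 0, 0, 0], [0, 0, 0, -6, -8, 10, 0], [0, 0, 0, 0, -14, 18, 0], [0, 0, 0, 0, -6, 8, 0], [0, 0, 0, 0, 0, 0, 0], [0, 0, 0, 0, 0, 0, 0]]}}

```text
time: 24.2
ee_pos: [0.657, -0.1089, 0.0512]
tcp_rot: [119.4, 90.0, -176.9]
wrist_force: [-0.3, -0.7, 0.3]
opening: -0.0001
```

```bash
python3 look3.py b18; python3 look2.py b19; python3 -c "
from h import *
tomove([.6582,-.1083,.022])"
```

```text
scene 203 179 8.0
top 395 114 8.0
t 24.8 pos [ 657.5 -108.6   51.2] rpy [109.95  90.   173.67] F [-0.25 -0.83  0.13] open 0.0001
R [[-0.0, -0.897, 0.443], [0.0, 0.443, 0.897], [-1.0, 0.0, -0.0]]
shift mm [29.2 -0.5  0.6]
tilt fix tool deg [ 0. -0. -0.]
```

View pics/b18.png

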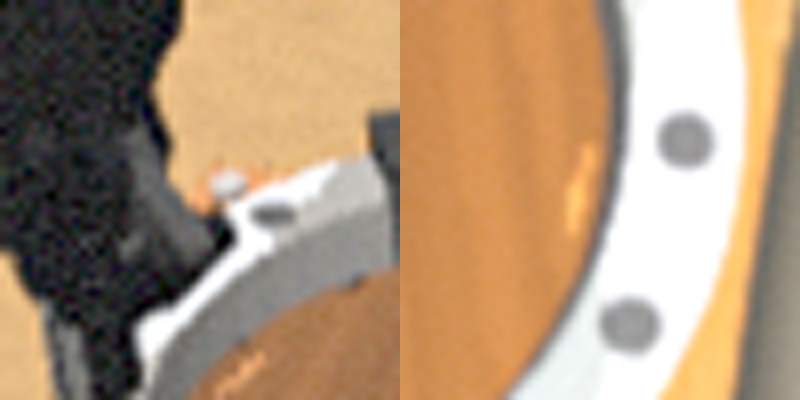

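View pics/b19.png

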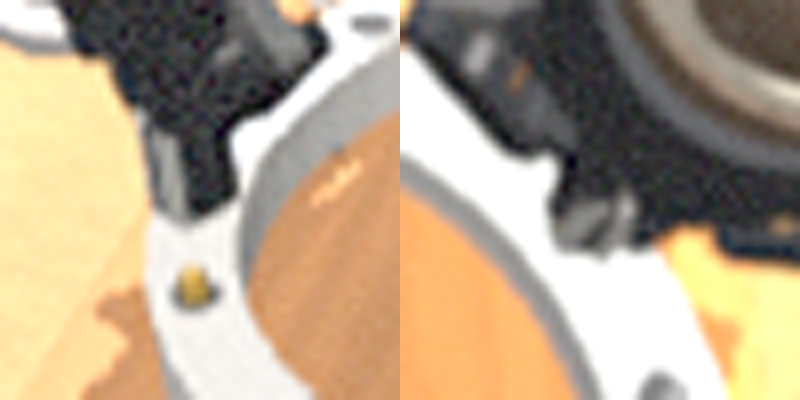

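{"op": "carry_out", "data": {"increments": [[0, 0, 0, 10, 0, 0.5, 0], [0, 0, 0, 6, 0, 0, 0], [0, 0, 0, 2, 0, 0, 0], [0, 0, 0, 2, 0, 0, 0], [0, 0, 0, 2, 0, 0, 0], [0, 0, 0, 2, 0, 0, 0], [0, 0, 0, 2, 0, 0, 0], [0, 0, 0, 1, 0, 0, 0], [0, 0, 0, 1, 0, 0, 0], [0, 0, 0, 0.5, 0, 0, 0], [0, 0, 0, 0.5, 0, 0, 0], [0, 0, 0, 0, 0, 0, 0]]}}

```text
time: 26.3
ee_pos: [0.6577, -0.1082, 0.0221]
tcp_rot: [-5.6, 90.0, 58.1]
wrist_force: [-1.2, 0.4, 1.3]
opening: -0.0003
```

```bash
python3 force.py
```

```text
[-0.7   0.61  1.17] [1.35 1.25 1.08 1.02] [ 0.65770106 -0.10817732  0.02212256] 26.5
```

{"op": "carry_out", "data": {"increments": [[0, 0, 0, 0.5, 0, 0, 0], [0, 0, 0, 0, 0, 0, 0]]}}

```text
time: 26.75
ee_pos: [0.6577, -0.1082, 0.0218]
tcp_rot: [-56.1, 90.0, 7.6]
wrist_force: [-0.8, 0.5, 2.8]
opening: -0.0003
```

```bash
python3 force.py
```

```text
[-1.02  0.23  2.99] [2.77 2.41 3.73 3.06] [ 0.65773823 -0.10819152  0.02183876] 26.95
```

{"op": "carry_out", "data": {"increments": [[0, 0, 0, 0.6, 0, 0, 0], [0, 0, 0, 0, 0, 0, 0]]}}

```text
time: 27.2
ee_pos: [0.6578, -0.1082, 0.0216]
tcp_rot: [-76.2, 90.0, -12.4]
wrist_force: [-2.1, 2.1, 6.4]
opening: 0.0002
```

```bash
python3 force.py
```

```text
[-2.59  0.83  6.71] [6.42 6.24 7.82 6.36] [ 0.65776686 -0.1081562   0.02166625] 27.4
```

{"op": "carry_out", "data": {"increments": [[0, 0, 0, -6, 0, 0, 0], [0, 0, 0, -20, 0, 0, 0], [0, 0, 0, -40, 0, 0, 0], [0, 0, 0, -40, 0, 0, 0], [0, 0, 0, -30, 20, 16, 0], [0, 0, 0, 0, 40, 32, 0], [0, 0, 0, 0, 40, 32, 0], [0, 0, 0, 0, 40, 32, 0], [0, 0, 0, 0, 40, 32, 0], [0, 0, 0, 0, 30, 24, 0], [0, 0, 0, 0, 10, 8, 0], [0, 0, 0, 0, 0, 0, 0]]}}

```text
time: 28.9
ee_pos: [0.5386, 0.1473, 0.1579]
tcp_rot: [-60.2, 89.9, 3.6]
wrist_force: [-0.6, -0.7, -0.9]
opening: -0.0
```

```bash
python3 - <<'E'
from h import *
o=sensors.get_obs();print(o["time"],o["ee_pos"],o["wrist_force"])
out=[]
for n,(x,y,w,h) in {"scene":(205,160,75,75),"top":(380,112,75,75*1)}.items():
    im=vision.camera(n)[:,:,::-1]; cv2.imwrite(f"pics/{n}_end.png",im)
    if n=="top": y,h=115,125; x,w=370,100
    c=im[y:y+h,x:x+w]; out.append(cv2.resize(c,(int(w*560/h*.7) if n=="scene" else int(w*560/h),560),interpolation=cv2.INTER_CUBIC))
cv2.imwrite("pics/end.png",np.hstack(out)); print(np.hstack(out).shape)
d=cv2.absdiff(cv2.imread("pics/top0.png"),cv2.imread("pics/top_end.png")).max(2); cv2.imwrite("pics/diff.png",np.clip(d*3.,0,255)[100:260,320:520].repeat(3,0).repeat(3,1))
E
```

```text
28.9 [0.5385817  0.14733979 0.15790713] [-0.58863771 -0.72255377 -0.90923693]
(560, 840, 3)[ WARN:0@4.510] global loadsave.cpp:1063 imwrite_ Unsupported depth image for selected encoder is fallbacked to CV_8U.
```

View pics/end.png

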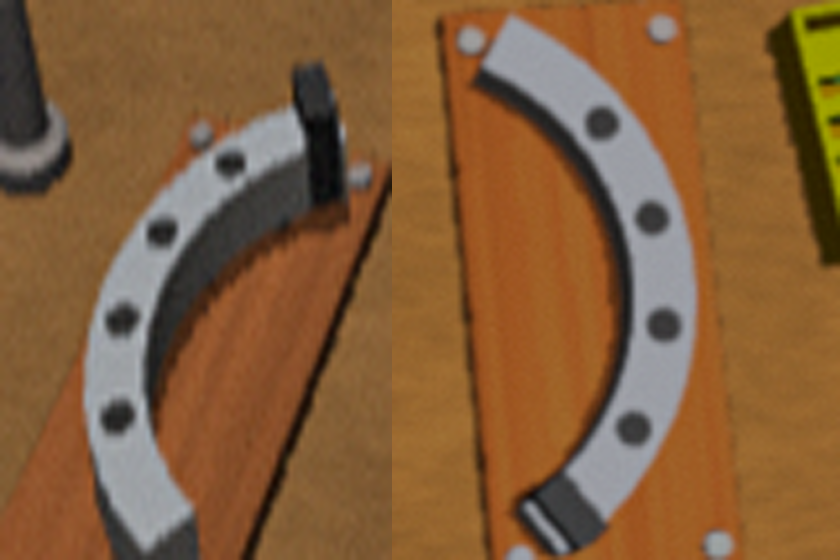

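View pics/diff.png

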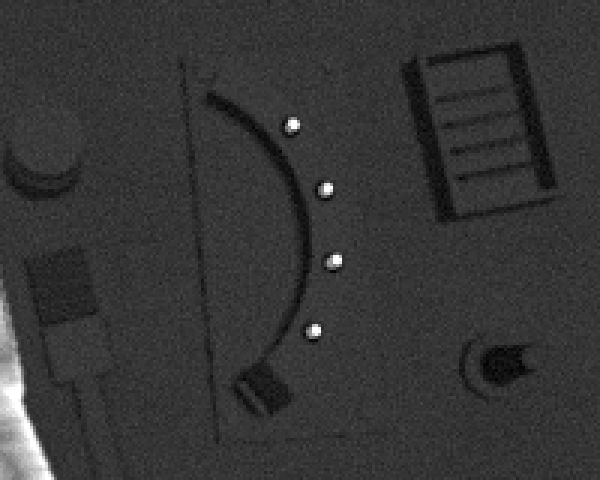

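All four pins now show as even dark discs, and the difference picture shows nothing else moved. I'm handing in.

```bash
python3 -c "
from workcell import job_done,sensors
o=sensors.get_obs();print(o['time'],abs(o['qd']).max());print(job_done())"
```

```text
29.0 0.6758821787711707
the job is handed in; nothing more can be done
None
```

I pressed the four pins down in order, starting at the stop end, with the shut fingertips. For each pin I lowered the tips until they rested on the rib top, then lifted off. I handed the job in at 29 s, with the arm clear of the block.

**Last checks**
- **Pins:** both cameras show no brass standing proud at any of the four holes, only even dark discs.
- **Surroundings:** a before/after picture from the top camera shows only the pins changed. The jar, mandrel, tray and brush did not move. The arm was touching nothing.
- **Contact force:** peaks were about 5 to 7 N, with single readings up to 7.8 N. The rib sank at most a millimetre or two and was not near its stops.

**What disagreed or stayed uncertain**
- **Fingertip height:** the real fingertips sat about 25 mm higher than the reported TCP. I therefore judged contact by force and pictures instead of the reported height.
- **Pin friction:** the expected 2 N of pin resistance barely showed above the force noise.
- **Flushness:** the pictures cannot tell a pin that is exactly flush from one slightly below. I rely on the fingertips having rested on the rib.

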